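# Change the sample racks in the roller-fed station

## Task

Change over the station: stand the two finished racks that were left in the bay upright in the steel tray, side by side on its floor, stand every fresh rack that is on the bench upright in its own compartment of the carton while the carton is still at the loading end of the rollers, and swing the cam lever fully clear of the lane. Then push the loaded carton along the rollers until it is fully home against the end of the bay, and swing the cam lever fully back across behind it to lock it in. Leave the reagent bottle beyond the lane and the squat jar before it standing about where they are.

Things in the scene. Friction and masses are not known exactly. Their poses are not given: they have to be found in the camera images.
- station: fixed roller lane ending in a white station. Origin: on the bench under the lane's middle; local y runs along the lane from the open loading end (y -0.26) into the bay, x across (negative: nearer the robot), z up. 17 free-turning steel rollers 22 mm thick, 30 mm apart, tops at z 0.036. Side rails: inner faces x +-0.068, outer +-0.088, tops z 0.054 (0.070 beside the bay, y 0.078 to 0.248)
- bay_end (a point): middle of the face of the bay's fixed stop plate at roller-top height (station x 0, y 0.245, z 0.036); the plate's top is at z 0.080, a housing 220 wide and 130 mm high stands behind it. A carton fully home touches the plate, its origin 92 mm before this point (station y 0.153)
- cam_lever (a joint): flat steel lever on a vertical pivot on the near rail at the bay's mouth. 0 = locked: its nose, 62 long and 14 mm wide, at z 0.058 to 0.072, points straight across the lane. 1.4 = free: turned clockwise seen from above, the nose lies along the near rail towards the loading end and clears the carton. Hard stops at both; friction (0.2 Nm) holds it anywhere
- cam_grip (a point): point on the axis of the lever's upright round black grip post, 16 mm diameter, 12 mm below the post's top (the post's top is at z 0.127, the arm below it ends at z 0.072). 70 mm from the pivot; moves in a level arc; the post turns freely between finger pads
- cam_pivot (a point): point on the lever's vertical pivot axis, at the height of cam_grip (station x -0.095, y 0.048). The handle arm with the post points the other way from the nose. The nose sweeps the loading-end side of the bay's mouth: it cannot swing open past a carton standing there, but the carton starts clear of it
- carton: open cardboard carton 125 (x) x 184 (y) x 40 mm high, walls and floor 4 mm, on the rollers at the loading end; 0.22 kg, rolls easily. Origin: centre of the underside; y points to the bay. Partitions 3 mm thick, 26 mm high over the underside, at y +-0.030 make three compartments 117 (x) by 57 mm (y), centred at y -0.060, 0, 0.060; each takes one rack, its length along x
- rack_1: fresh white plastic sample rack, same as the finished ones: block 100 x 40 x 36 mm, green wells in its top, solid upright grip fin 70 long x 14 thick x 34 mm high along its middle (top 70 mm above the underside). Origin: centre of the underside; x along its length, z up. 0.14 to 0.28 kg. Starts on the bench before the robot, to its right; may be absent (None)
- rack_2: fresh white plastic sample rack, same as the finished ones: block 100 x 40 x 36 mm, green wells in its top, solid upright grip fin 70 long x 14 thick x 34 mm high along its middle (top 70 mm above the underside). Origin: centre of the underside; x along its length, z up. 0.14 to 0.28 kg. Starts on the bench before the robot, to its right; may be absent (None)
- rack_3: fresh white plastic sample rack, same as the finished ones: block 100 x 40 x 36 mm, green wells in its top, solid upright grip fin 70 long x 14 thick x 34 mm high along its middle (top 70 mm above the underside). Origin: centre of the underside; x along its length, z up. 0.14 to 0.28 kg. Starts on the bench before the robot, to its right; may be absent (None)
- done_1: finished rack, one of two left standing side by side on the rollers in the bay, about 62 mm apart, length roughly along the lane; looks like the fresh ones: white block 100 x 40 x 36 mm with a solid upright grip fin 70 long x 14 thick x 34 mm high along its middle (top 70 mm above the underside). Origin: centre of the underside; x along its length, z up. 0.2 kg
- done_2: finished rack, one of two left standing side by side on the rollers in the bay, about 62 mm apart, length roughly along the lane; looks like the fresh ones: white block 100 x 40 x 36 mm with a solid upright grip fin 70 long x 14 thick x 34 mm high along its middle (top 70 mm above the underside). Origin: centre of the underside; x along its length, z up. 0.2 kg
- tray: fixed shallow steel tray in front of the robot, to its left: 150 (x) x 140 (y) x 14 mm high, walls and floor 4 mm. Origin: centre of the underside
- reagent_bottle: bystander: glass bottle with blue cap, 66 mm diameter, 150 mm high, beyond the lane. Origin: centre of the underside
- wide_jar: bystander: squat pale jar with white cap, 72 mm diameter, 90 mm high, near the robot, between lever and tray. Origin: centre of the underside
Things that resemble listed ones, but are neither listed nor needed, are in the scene too. Leave any brown or red look-alike of the rack_3 alone.

How it is judged:
By the outcome, as a careful person would: the job done as asked, in the order asked, and still so for the second after the job is handed in, with the robot touching nothing.
Of rack_1, rack_2, rack_3 only 2 to 3 are there at a start; the rules pass over those that are not, and their reading is None.
At some moment in a run one of rack_1, rack_2, rack_3, done_1, done_2 may be knocked a few centimetres aside while the robot is not near it.
It also fails if it takes over 208 s, if anything falls off the work surface, if the arm or the gripper's body presses on something with over 40 N, if the wrist force passes 120 N, or if a joint passes its speed limit or range.

## Robot

A 7-joint arm with a two-finger parallel gripper is mounted at the origin on the work surface. World frame = base frame: x ahead of the robot, y to its left, z up, the work surface at z = 0. Lengths are in m, angles in rad, forces in N, time in s.
With the tool pointing down it reaches from about 0.4 to 0.85 m from the base axis. Payload 6.9 kg.
Tool frame: the origin (TCP) lies midway between the tips of the shut fingers; the grasp point (between the pads) lies behind it (ctrl.pinch_z is the z of the grasp point in the tool frame, in m); z points along the fingers, y is the line along which they close (so a half turn about z gives the same grasp; the last joint's range is limited). The gripper opens to 85 mm and grips with 20 to 120 N. Pads are 22 mm wide; open, the fingers measure 114 mm over their backs; the gripper's body (76 mm by 85 mm) begins 54 mm behind the grasp point. The pads swing forward as they close: fully open they stand 13 mm farther back than shut.
Start: joints at [0.105, 0.507, -0.238, 1.5, 0.126, 1.149, -0.155], TCP at [0.625, -0, 0.231] pointing down, gripper open.
Joint ranges: [-3.08, 3.08], [-0.24, 2.05], [-1.43, 1.35], [0, 2.5], [-1.52, 4.66], [0.17, 1.96], [-2.89, 2.89]. Speed limits (rad/s): [2.39, 2.39, 3.14, 3.14, 3.14, 3.14, 3.14].

## Interface

Orientations are given as a unit quaternion [w, x, y, z].
In Python, from station import ctrl, get_state, vision, ticket, models gives the robot as it stands. Calls block until the motion is done:
- ctrl.movep(position, orientation): joint-space move of the TCP to a pose.
- ctrl.movel(position, frame=None, max_speed=0.15): straight line of the TCP; frame=None keeps the orientation; max_speed is the mean speed in m/s.
- ctrl.set_joints(angles): joint-space move.
- ctrl.ungrasp() and ctrl.close_gripper(force=None): open the fingers fully, or close them until they stop; force is the grip in N (None keeps the last).
- ctrl.pause(seconds).
- ctrl.ik(position, orientation): joint angles nearest the present ones, or None.
- get_state(): the state.
- vision.grab_frame(name): name is "scene" or "side" or "wrist"; returns (picture, depth): 384x512x3 uint8, blue, green, red; 384x512 float32, m along the optical axis (not along the pixel's ray), 0 where there is no reading.
- vision.camera_info(name): a dict with "mtx" (3x3 intrinsics, pixels), "dist_coeffs" ([k1, k2, p1, p2, k3] as OpenCV has them; the pictures are not rectified), "R" (3x3) and "t" (3): a world point X has camera coordinates R X + t; the wrist camera has in their place "hand_eye" (4x4, takes a point from camera to tool coordinates, whose origin is the TCP and whose axes are the flange's). Camera axes: x right, y down, z forward; pixel columns grow to the right and rows downward; lengths in m; the calibration is good to about 2 mm. A picture is of the moment at which its call begins: read the wrist's pose just before it. camera_info takes no time and is no camera call.
A pose or a line that the arm cannot do raises ctrl.Unreachable and nothing moves.
- ticket.close_job(): hands the job in; it is judged then, once.
Trained networks look in the newest picture that a camera, given by its name, has taken for a name from the list of things; names that differ only in an ending like _2 or _b are one class to them, and where a whole thing is asked for, a point or a joint stands for the part that bears it (a point fixed in the world has none). Each returns a list of dicts, best first, with "p" (0 to 1); they miss things now and then, are a little off and sometimes report something else, mostly with a low value. They report only what shows in the picture. A call takes as long as a camera call. They do not tell look-alikes from the thing itself.
- models.recognise(camera, target): "point" ([column, row] in pixels, amid what is visible of it).
- models.masks_of(camera, target): "mask" (384x512 bool, what is visible of it) and "point" ([column, row] in pixels, amid what is visible of it).
The state is a dict: "time": time; "qpos": joint angles; "qd": joint speeds; "tau": joint torques, N m; "tcp_pos": TCP position; "eef_rot": TCP orientation; "contact_force": force on the tool from outside, world axes, zero at the start; "wrist_torque": the same for the moment, N m; "width": finger opening in m; "gripper_force": force on a finger pad.
Only numpy, scipy, OpenCV 4.12 (cv2) and the standard library are available. Lean on these libraries where they do the work, as an engineer would, in place of code of your own. Each camera call takes 0.05 s, during which the arm holds its last target. There are 200 camera calls.

## Working session

There is one attempt and no reset: what is moved stays moved. The work goes in short steps, each a Python script; the robot and the scene stay as the last script left them, time stands still between calls to the robot, and variables do not carry over. Pictures are saved under pics/ and viewed, at most 14 in all, crops included, and the job is handed in when it is done.

```bash
ls; mkdir -p pics
python3 - <<'E'
from station import ctrl,get_state,vision,ticket,models
import cv2,numpy as np
s=get_state();print(s['time'],s['tcp_pos'],s['eef_rot'],ctrl.pinch_z)
for n in("scene","side","wrist"):
    im,d=vision.grab_frame(n);cv2.imwrite(f'pics/{n}0.png',im);np.save(f'pics/{n}0.npy',d)
    print(n,{k:np.round(v,4).tolist() for k,v in vision.camera_info(n).items()})
for n in("scene","side"):
    for t in("rack_1","done_1","carton","tray","cam_grip","cam_lever","wide_jar","reagent_bottle","station"):
        print(n,t,[(np.round(r['p'],2),np.round(r['point']).tolist()) for r in models.recognise(n,t)])
E
python3 -c "
import cv2,numpy as np
a=cv2.imread('pics/scene0.png');cv2.imwrite('pics/scene0b.png',cv2.resize(a,(800,600)))
a=cv2.imread('pics/side0.png');cv2.imwrite('pics/side0b.png',cv2.resize(a,(800,600)))"
```

```text
pics
0.0 [ 6.24513880e-01 -5.39475977e-05  2.30432562e-01] [-6.16884514e-04  7.07079587e-01  7.07133423e-01 -6.31566533e-04] -0.0187
scene {'mtx': [[439.4432, 0.0, 250.593], [0.0, 439.4432, 191.2963], [0.0, 0.0, 1.0]], 'dist_coeffs': [0.0168, 0.0, 0.0, 0.0, 0.0], 'R': [[0.5834, 0.8119, 0.0208], [0.5868, -0.4036, -0.702], [-0.5616, 0.4217, -0.7119]], 't': [-0.226, -0.2655, 1.7051]}
side {'mtx': [[484.5635, 0.0, 243.7532], [0.0, 484.5635, 191.1477], [0.0, 0.0, 1.0]], 'dist_coeffs': [0.0621, 0.0, 0.0, 0.0, 0.0], 'R': [[-0.9869, -0.161, 0.0017], [-0.1228, 0.746, -0.6545], [0.1041, -0.6462, -0.756]], 't': [0.4959, 0.1846, 1.5455]}
wrist {'mtx': [[291.6582, 0.0, 252.3911], [0.0, 291.6582, 192.3672], [0.0, 0.0, 1.0]], 'dist_coeffs': [-0.0221, 0.0, 0.0, 0.0, 0.0], 'hand_eye': [[-0.0005, -0.9461, -0.3239, 0.0831], [1.0, -0.0006, -0.0, -0.0002], [-0.0002, -0.3239, 0.9461, -0.1428], [0.0, 0.0, 0.0, 1.0]]}
scene rack_1 [(np.float64(0.9), [236.0, 193.0]), (np.float64(0.79), [182.0, 259.0]), (np.float64(0.78), [163.0, 229.0]), (np.float64(0.66), [115.0, 218.0]), (np.float64(0.63), [141.0, 182.0]),
[... 853 characters left out ...]
.0]), (np.float64(0.68), [272.0, 205.0]), (np.float64(0.51), [212.0, 255.0]), (np.float64(0.46), [202.0, 274.0]), (np.float64(0.3), [238.0, 227.0])]
side done_1 [(np.float64(0.94), [191.0, 246.0]), (np.float64(0.67), [211.0, 254.0]), (np.float64(0.37), [240.0, 228.0])]
side carton [(np.float64(0.94), [211.0, 186.0])]
side tray []
side cam_grip [(np.float64(0.68), [237.0, 222.0])]
side cam_lever [(np.float64(0.77), [240.0, 228.0]), (np.float64(0.47), [190.0, 246.0])]
side wide_jar [(np.float64(0.95), [280.0, 244.0])]
side reagent_bottle [(np.float64(0.74), [149.0, 230.0]), (np.float64(0.22), [190.0, 243.0])]
side station [(np.float64(0.68), [202.0, 276.0]), (np.float64(0.42), [239.0, 228.0])]
```

View pics/scene0b.png

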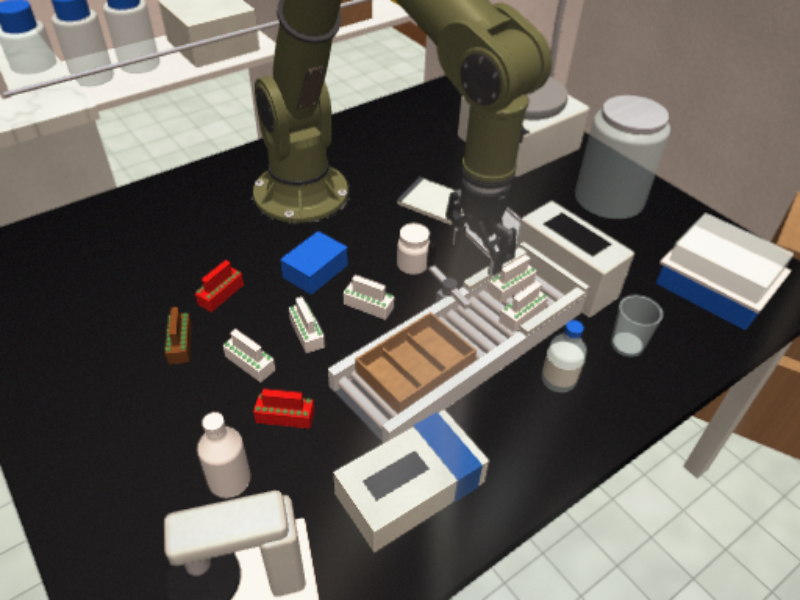

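View pics/side0b.png

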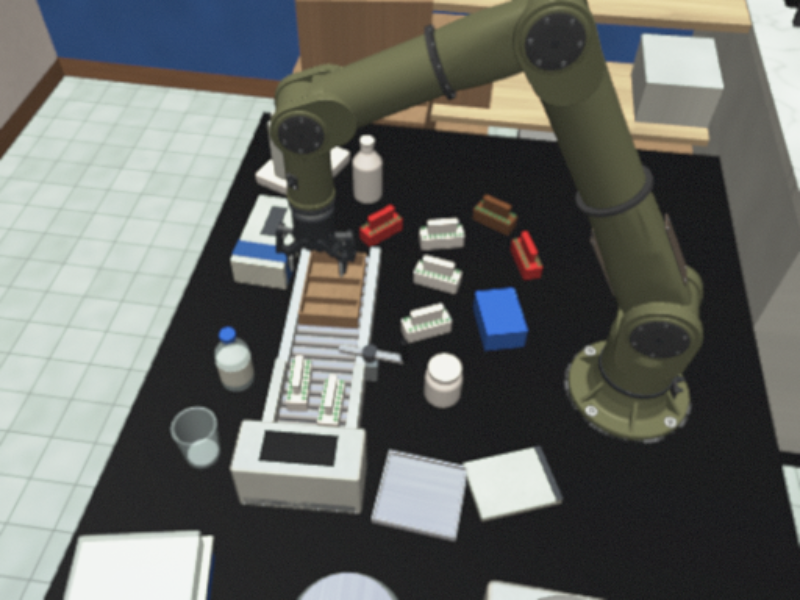

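Three white fresh racks are at scene px ≈(159,227), (196,208) and (236,190). The look-alikes are red at (140,182) and (182,259) and brown at (114,215). The finished racks are at (327,177) and (335,199). Next I'll fuse the depth images into a top-down map.

```bash
cat > h.py <<'E'
from station import ctrl,get_state,vision,ticket,models
import cv2,numpy as np
from scipy.spatial.transform import Rotation as Ro
def pts(name,depth,tcp=None,rot=None,mask=None):
    """world points HxWx3 of a depth picture"""
    c=vision.camera_info(name);H,W=depth.shape
    uv=np.stack(np.meshgrid(np.arange(W),np.arange(H)),-1).reshape(-1,1,2).astype(np.float32)
    n=cv2.undistortPoints(uv,np.array(c['mtx']),np.array(c['dist_coeffs']))[:,0]
    P=np.c_[n,np.ones(len(n))]*depth.reshape(-1,1)
    if name=='wrist':
        T=np.array(c['hand_eye']);P=P@T[:3,:3].T+T[:3,3]
        P=P@Ro.from_quat(rot,scalar_first=True).as_matrix().T+tcp
    else: P=(P-np.array(c['t']))@np.array(c['R'])
    P[depth.reshape(-1)<=0]=np.nan
    return P.reshape(H,W,3)
def ortho(P,im,lo=(0.25,-0.6),hi=(0.95,0.5),s=0.002):
    """top view: image up = +x, left = +y"""
    P=P.reshape(-1,3);C=im.reshape(-1,3);ok=np.isfinite(P).all(1)&(P[:,2]<0.2);P=P[ok];C=C[ok]
    r=((hi[0]-P[:,0])/s).astype(int);c=((hi[1]-P[:,1])/s).astype(int)
    h=int((hi[0]-lo[0])/s);w=int((hi[1]-lo[1])/s);k=(r>=0)&(r<h)&(c>=0)&(c<w)
    o=np.argsort(P[k,2]);O=np.zeros((h,w,3),np.uint8);Z=np.full((h,w),np.nan)
    O[r[k][o],c[k][o]]=C[k][o];Z[r[k][o],c[k][o]]=P[k,2][o];return O,Z
def shot(n):
    s=get_state();im,d=vision.grab_frame(n);return im,pts(n,d,s['tcp_pos'],s['eef_rot'])
E
python3 - <<'E'
from h import *
out=[]
for n in("side","wrist"):
    im=cv2.imread(f'pics/{n}0.png');d=np.load(f'pics/{n}0.npy')
    s=get_state();P=pts(n,d,s['tcp_pos'],s['eef_rot']);np.save(f'pics/P_{n}.npy',P)
    O,Z=ortho(P,im);out.append(cv2.dilate(O,np.ones((2,2))))
O=np.vstack(out);print(O.shape);cv2.imwrite('pics/ortho.png',cv2.resize(O,None,fx=0.85,fy=0.85))
E
```

```text
(698, 550, 3)
```

View pics/ortho.png

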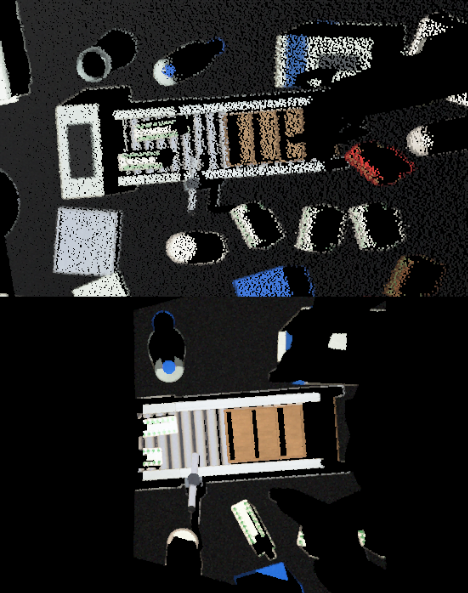

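The top-down map shows the steel tray at world ≈(0.385, 0.295), the carton at the −y end of the lane and the lever across the lane. Next, two wrist views from above for precise fits.

```bash
cat >> h.py <<'E'
Q0=[0,.70710678,.70710678,0]
E
python3 - <<'E'
from h import *
outs=[]
for i,p in enumerate([(0.5,0.27,0.36),(0.53,-0.13,0.36)]):
    ctrl.movep(p,Q0);ctrl.pause(.2);print(get_state()['time'],get_state()['tcp_pos'])
    im,P=shot('wrist');np.save(f'pics/P{i}.npy',P);cv2.imwrite(f'pics/w{i}.png',im)
    O,Z=ortho(P,im,s=0.0015);outs.append(cv2.dilate(O,np.ones((2,2))))
    for t in("rack_1","done_1","carton","tray","cam_grip","cam_lever","wide_jar"):
        L=models.recognise('wrist',t)
        print(t,[(round(float(r['p']),2),np.round(P[int(r['point'][1]),int(r['point'][0])],3).tolist()) for r in L])
O=np.vstack([o[60:450] for o in outs]);O=O[:, :];print(O.shape);cv2.imwrite('pics/ortho2.png',cv2.resize(O,None,fx=0.77,fy=0.77,interpolation=cv2.INTER_AREA))
E
```

```text
2.4833 [0.50073396 0.26866542 0.35928666]
rack_1 [(0.93, [0.413, -0.067, 0.036])]
done_1 [(0.77, [0.565, 0.192, 0.106]), (0.61, [0.633, 0.161, 0.088])]
carton [(0.63, [0.628, -0.084, 0.041])]
tray [(0.55, [0.379, 0.301, 0.004])]
cam_grip [(0.64, [0.508, 0.049, 0.078])]
cam_lever [(0.65, [0.509, 0.05, 0.077])]
wide_jar [(0.69, [0.384, 0.096, 0.078])]
4.5667 [ 0.53030902 -0.12876303  0.359994  ]
rack_1 [(0.81, [0.429, -0.076, 0.07]), (0.79, [0.22, -0.314, 0.038]), (0.7, [0.561, -0.355, 0.037]), (0.65, [0.407, -0.219, 0.036]), (0.62, [0.265, -0.407, 0.029])]
done_1 []
carton [(0.61, [0.635, -0.116, 0.041])]
tray []
cam_grip [(0.85, [0.514, 0.044, 0.079])]
cam_lever [(0.75, [0.514, 0.044, 0.079]), (0.32, [0.39, 0.05, 0.088])]
wide_jar [(0.83, [0.389, 0.049, 0.089])]
(780, 733, 3)
```

View pics/ortho2.png

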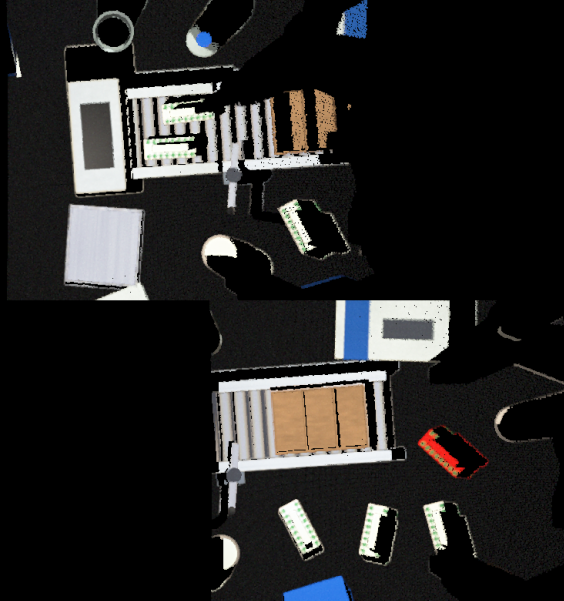

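Everything listed is visible, and the tray, three fresh racks and two finished racks are clearly separated. Now I'll fit their poses from the point clouds.

```bash
cat >> h.py <<'E'
from scipy.ndimage import label
def rects(P,zlo,zhi,box,s=0.002,minn=25):
    """clusters of points in a height band inside box (x0,x1,y0,y1): centre, long side, short side, angle of long side, mean z"""
    p=P.reshape(-1,3);p=p[np.isfinite(p).all(1)];p=p[(p[:,2]>zlo)&(p[:,2]<zhi)&(p[:,0]>box[0])&(p[:,0]<box[1])&(p[:,1]>box[2])&(p[:,1]<box[3])]
    if len(p)<minn:return []
    ij=((p[:,:2]-[box[0],box[2]])/s).astype(int);G=np.zeros(ij.max(0)+3,bool);G[ij[:,0]+1,ij[:,1]+1]=1
    G=cv2.dilate(G.astype(np.uint8),np.ones((3,3)));L,n=label(G,np.ones((3,3)));l=L[ij[:,0]+1,ij[:,1]+1];out=[]
    for k in range(1,n+1):
        q=p[l==k]
        if len(q)<minn:continue
        (c,(w,h),a)=cv2.minAreaRect((q[:,:2]*1000).astype(np.float32));a=np.radians(a)
        if h>w:w,h,a=h,w,a+np.pi/2
        a=(a+np.pi/2)%np.pi-np.pi/2
        out.append(dict(c=np.round(np.array(c)/1000,4),L=round(w/1000,4),W=round(h/1000,4),a=round(float(a),3),z=round(float(np.median(q[:,2])),4),n=len(q)))
    return sorted(out,key=lambda r:-r['n'])
E
python3 - <<'E'
from h import *
P0=np.load('pics/P0.npy');P1=np.load('pics/P1.npy');Ps=np.load('pics/P_side.npy');Pw=np.load('pics/P_wrist.npy')
def show(t,L):
    print(t)
    for r in L[:6]:print('  ',r)
show('fresh fin P1',rects(P1,.064,.075,(.3,.5,-.4,-.02)))
show('fresh fin P0',rects(P0,.064,.075,(.3,.5,-.4,-.02)))
show('fresh fin side',rects(Ps,.064,.075,(.25,.5,-.4,-.02)))
for n,P in(('P0',P0),('w',Pw),('side',Ps)):show('done fin '+n,rects(P,.098,.112,(.52,.7,.08,.26)))
for n,P in(('P0',P0),('side',Ps)):show('tray '+n,rects(P,.001,.018,(.28,.5,.18,.4)))
for n,P in(('P1',P1),('w',Pw),('side',Ps)):show('carton wall '+n,rects(P,.058,.08,(.54,.72,-.23,0)))
A=np.concatenate([P.reshape(-1,3) for P in(P0,P1,Pw)])
for n,P in(('all',A),('w',Pw),('P1',P1)):show('rails '+n,rects(P,.050,.057,(.48,.78,-.3,.12),minn=200))
for n,P in(('all',A),):show('railshi '+n,rects(P,.065,.074,(.48,.78,.0,.26),minn=100))
show('post P0',rects(P0,.118,.135,(.4,.56,0,.1),minn=5));show('post P1',rects(P1,.118,.135,(.4,.56,0,.1),minn=5));show('post side',rects(Ps,.11,.135,(.4,.56,0,.1),minn=5))
show('lever low P1',rects(P1,.056,.1,(.41,.62,.0,.09),minn=5))
show('jar',rects(P1,.08,.1,(.3,.45,-.02,.14))+rects(P0,.08,.1,(.3,.45,-.02,.14)))
E
```

```text
fresh fin P1
   {'c': array([ 0.4195, -0.0836]), 'L': 0.0699, 'W': 0.0141, 'a': 0.485, 'z': 0.07, 'n': 487}
   {'c': array([ 0.4116, -0.2276]), 'L': 0.0703, 'W': 0.0145, 'a': -0.185, 'z': 0.0698, 'n': 396}
   {'c': array([ 0.417 , -0.3573]), 'L': 0.0697, 'W': 0.0151, 'a': 0.275, 'z': 0.0697, 'n': 312}
fresh fin P0
   {'c': array([ 0.4189, -0.0826]), 'L': 0.0703, 'W': 0.0149, 'a': 0.481, 'z': 0.0694, 'n': 273}
fresh fin side
   {'c': array([ 0.4132, -0.2235]), 'L': 0.0718, 'W': 0.0263, 'a': -0.156, 'z': 0.0695, 'n': 78}
   {'c': array([ 0.4197, -0.0824]), 'L': 0.0706, 'W': 0.0165, 'a': 0.494, 'z': 0.0709, 'n': 77}
   {'c': array([ 0.416 , -0.3554]), 'L': 0.0708, 'W': 0.0186, 'a': 0.296, 'z': 0.0702, 'n': 64}
done fin P0
   {'c': array([0.5719, 0.1694]), 'L': 0.0708, 'W': 0.0137, 'a': -1.523, 'z': 0.1058, 'n': 440}
   {'c': array([0.6416, 0.1455]), 'L': 0.0485, 'W': 0.0137, 'a': -1.459, 'z': 0.1059, 'n': 307}
done fin w
   {'c': array([0.645 , 0.1282]), 'L': 0.0568, 'W': 0.0144, 'a': -1.449, 'z': 0.1068, 'n': 1278}
   {'c': array([0.5742, 0.1445]), 'L': 0.0202, 'W': 0.014, 'a': -1.518,
[... 2467 characters left out ...]
 {'c': array([0.7649, 0.1029]), 'L': 0.0662, 'W': 0.0291, 'a': -1.562, 'z': 0.0702, 'n': 445}
post P0
   {'c': array([0.45  , 0.0512]), 'L': 0.0148, 'W': 0.0143, 'a': 0.154, 'z': 0.1267, 'n': 97}
post P1
   {'c': array([0.4512, 0.0477]), 'L': 0.0153, 'W': 0.0122, 'a': -0.024, 'z': 0.1267, 'n': 179}
post side
   {'c': array([0.4507, 0.0511]), 'L': 0.0142, 'W': 0.0124, 'a': -1.437, 'z': 0.127, 'n': 34}
lever low P1
   {'c': array([0.5141, 0.043 ]), 'L': 0.1349, 'W': 0.036, 'a': -0.2, 'z': 0.0725, 'n': 1585}
jar
   {'c': array([0.3676, 0.052 ]), 'L': 0.0609, 'W': 0.0258, 'a': 0.017, 'z': 0.09, 'n': 930}
   {'c': array([0.3799, 0.071 ]), 'L': 0.0619, 'W': 0.0368, 'a': 1.531, 'z': 0.09, 'n': 639}
```

```bash
python3 -c "
import cv2,numpy as np
a=cv2.imread('pics/w0.png');b=cv2.imread('pics/w1.png')
cv2.imwrite('pics/w01.png',cv2.resize(np.vstack([a[150:],b[:200]]),None,fx=1.35,fy=1.35))"
```

```text
(no output)
```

View pics/w01.png

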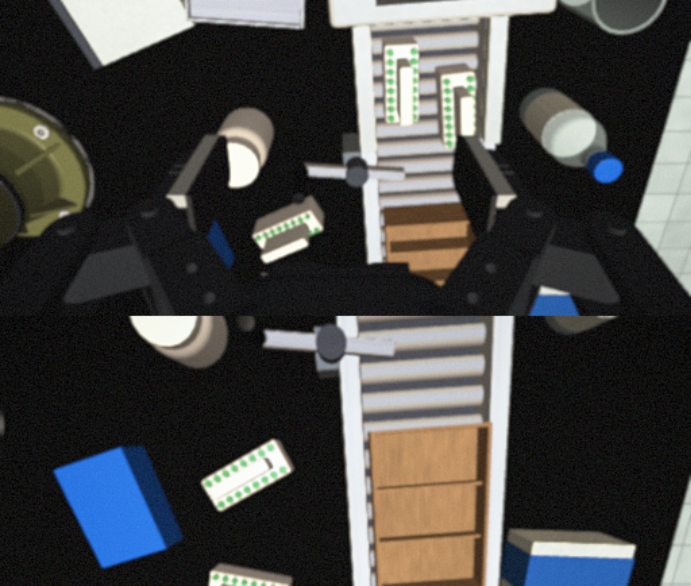

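```bash
cat >> h.py <<'E'
R0=Ro.from_quat(Q0,scalar_first=True)
PSI=0.072;XD=np.array([np.cos(PSI),np.sin(PSI)]);YD=np.array([-XD[1],XD[0]])
ORG=np.array([0.6190,0.0035])
def st(x,y): return ORG+x*XD+y*YD
def quat(a): return (Ro.from_euler('z',a)*R0).as_quat(scalar_first=True)
def best_yaw(p,a):
    """of the two half-turn grasps the one whose last joint stays nearest the middle"""
    c=[]
    for b in(a,a+np.pi,a-np.pi):
        q=ctrl.ik(p,quat(b))
        if q is not None:c.append((abs(q[6])+.3*abs(q[6]-get_state()['qpos'][6]),b))
    return min(c)[1]
def info(t=''):
    s=get_state();print(t,'t%.1f'%s['time'],np.round(s['tcp_pos'],4),'w%.4f'%s['width'],'F',np.round(s['contact_force'],1),'g%.1f'%s['gripper_force'])
def near(L,xy): 
    return min(L,key=lambda r:np.hypot(*(r['c']-xy))) if L else None
def pick(xy,a,base,force=50,dz=.028):
    xy=np.array(xy,float);H=base+.25;a=best_yaw([*xy,base+dz],a)
    ctrl.movep([*xy,H],quat(a));ctrl.pause(.15)
    im,P=shot('wrist');L=[r for r in rects(P,base+.063,base+.077,(xy[0]-.12,xy[0]+.12,xy[1]-.12,xy[1]+.12)) if .055<r['L']<.085 and r['W']<.025]
    r=near(L,xy);print('seen',r)
    if r is None or np.hypot(*(r['c']-xy))>.05: raise SystemExit('target not seen: '+str(L))
    d=(r['a']-a+np.pi/2)%np.pi-np.pi/2;a+=d;xy=r['c']
    ctrl.movep([*xy,base+.10],quat(a));ctrl.movel([*xy,base+dz],max_speed=.12)
    info('down');ctrl.close_gripper(force);info('shut')
    ctrl.movel([*xy,base+.15],max_speed=.25);info('up')
    return a
def place(xy,a,base,dz=.0295,top=.12):
    """a: wanted length direction; takes the half turn nearest to the present tool yaw"""
    now=(Ro.from_quat(get_state()['eef_rot'],scalar_first=True)*R0.inv()).as_euler('zyx')[0]
    a=now+((a-now+np.pi/2)%np.pi-np.pi/2)
    ctrl.movep([*xy,base+dz+top],quat(a));ctrl.movel([*xy,base+dz],max_speed=.12);info('placed')
    ctrl.ungrasp();ctrl.movel([*xy,base+.15],max_speed=.25);info('off')
E
python3 - <<'E'
from h import *
for n in('P0','P_side'):
    for r in rects(np.load(f'pics/{n}.npy'),.008,.02,(.28,.5,.2,.4))[:3]:print(n,r)
for xy,a in(((.572,.169),-1.52),((.385,.3),1.6)):
    for b in(a,a+np.pi,a-np.pi):
        q=ctrl.ik([*xy,.1],quat(b));print(xy,b,None if q is None else np.round(q,2))
E
```

```text
P0 {'c': array([0.3687, 0.2916]), 'L': 0.1777, 'W': 0.1587, 'a': -0.044, 'z': 0.013, 'n': 1450}
P_side {'c': array([0.3715, 0.2974]), 'L': 0.1858, 'W': 0.1603, 'a': 0.037, 'z': 0.0109, 'n': 1171}
(0.572, 0.169) -1.52 [-0.35  0.59  0.04  1.75 -0.03  0.8  -1.82]
(0.572, 0.169) 1.621592653589793 [-0.01  0.63 -0.51  1.74  0.39  0.87  0.93]
(0.572, 0.169) -4.661592653589793 [-0.01  0.63 -0.51  1.74  0.39  0.87  0.93]
(0.385, 0.3) 1.6 [-0.23  0.53 -0.72  2.02  0.5   0.76  0.35]
(0.385, 0.3) 4.741592653589793 [-0.62  0.46 -0.12  2.03  0.09  0.66 -2.35]
(0.385, 0.3) -1.541592653589793 [-0.62  0.46 -0.12  2.03  0.09  0.66 -2.35]
```

Run:
```python
from h import *
P=np.load('pics/P0.npy');im=cv2.imread('pics/w0.png').astype(int)
k=(abs(P[...,0]-.38)<.03)&(abs(P[...,1]-.295)<.03);print(np.median(im[k],0))
k2=(abs(P[...,0]-.285)<.01)&(abs(P[...,1]-.26)<.03);print(np.median(im[k2],0),k2.sum())
blue=im[...,0]-im[...,2]
for thr in(8,14,20):
    m=(blue>thr)&(im.sum(-1)>300)&(P[...,2]>.002)&(P[...,2]<.02)
    Q=P.copy();Q[~m]=np.nan
    for r in rects(Q,.002,.02,(.26,.5,.18,.42))[:2]:print(thr,r)
```

```text
[220. 209. 207.]
[236. 242. 240.] 461
8 {'c': array([0.3833, 0.3   ]), 'L': 0.1468, 'W': 0.1372, 'a': -0.07, 'z': 0.0041, 'n': 6516}
14 {'c': array([0.3825, 0.3237]), 'L': 0.1387, 'W': 0.081, 'a': -0.036, 'z': 0.004, 'n': 606}
14 {'c': array([0.409 , 0.2617]), 'L': 0.078, 'W': 0.0279, 'a': -0.223, 'z': 0.0042, 'n': 61}
```

Run:
```python
from h import *
pick((.572,.169),-1.52,.036)
place((.350,.3005),1.50,.004)
```

```text
seen {'c': array([0.572 , 0.1697]), 'L': 0.0691, 'W': 0.0145, 'a': -1.522, 'z': 0.1059, 'n': 793}
down t7.8 [0.5727 0.1701 0.065 ] w0.0854 F [ 0.2 -0.6  0.8] g0.0
shut t8.0 [0.5727 0.1701 0.0654] w0.0695 F [-1.  -0.2  7.6] g55.7
up t8.7 [0.5714 0.1691 0.1849] w0.0694 F [-0.5  0.4 -3.2] g57.1
placed t10.8 [0.3504 0.3006 0.0335] w0.0691 F [ 0.7 -0.3 -1.9] g57.3
off t11.8 [0.3501 0.3002 0.1541] w0.0855 F [ 0.1 -0.3 -0.5] g0.0
```

```bash
sed -i 's/dz=.028/dz=.030/;s/dz=.0295/dz=.0310/' h.py
python3 - <<'E'
from h import *
pick((.6437,.1348),-1.449,.036)
place((.416,.296),1.50,.004)
im,P=shot('side');cv2.imwrite('pics/s1.png',im)
for r in rects(P,.065,.08,(.3,.5,.2,.4),minn=15):print(r)
cv2.imwrite('pics/s1c.png',cv2.resize(im[130:350,150:400],None,fx=2.4,fy=2.4))
E
```

```text
seen {'c': array([0.649 , 0.0501]), 'L': 0.07, 'W': 0.0141, 'a': -1.45, 'z': 0.1059, 'n': 799}target not seen: [{'c': array([0.649 , 0.0501]), 'L': 0.07, 'W': 0.0141, 'a': -1.45, 'z': 0.1059, 'n': 799}]
```

The second finished rack has moved along the rollers to (0.649, 0.050). I'll check whether it is still rolling before picking it.

Run:
```python
from h import *
for i in range(2):
    im,P=shot('wrist');r=near([r for r in rects(P,.099,.113,(.56,.72,-.1,.2)) if r['W']<.025],(.649,.05));print(get_state()['time'],r);ctrl.pause(.3)
pick(r['c'],-1.449,.036)
place((.416,.296),1.50,.004)
im,P=shot('side');cv2.imwrite('pics/s1.png',im)
for r in rects(P,.065,.08,(.3,.5,.2,.4),minn=15):print(r)
cv2.imwrite('pics/s1c.png',cv2.resize(im[130:350,150:400],None,fx=2.4,fy=2.4))
```

```text
13.4083 {'c': array([0.6493, 0.05  ]), 'L': 0.0701, 'W': 0.0145, 'a': -1.448, 'z': 0.1059, 'n': 803}
13.7583 {'c': array([0.6488, 0.0502]), 'L': 0.0697, 'W': 0.0135, 'a': -1.453, 'z': 0.1059, 'n': 785}
seen {'c': array([0.6495, 0.05  ]), 'L': 0.0689, 'W': 0.0145, 'a': -1.45, 'z': 0.106, 'n': 785}
down t16.1 [0.6502 0.0503 0.0671] w0.0853 F [-0.6 -0.2 -0.3] g0.0
shut t16.4 [0.6504 0.0502 0.0675] w0.0692 F [-1.3 -0.2  6.2] g55.9
up t17.0 [0.6488 0.0495 0.1848] w0.0694 F [-0.6 -0.1 -1.8] g57.1
placed t19.4 [0.4165 0.2952 0.0353] w0.0691 F [ 0.3 -3.9  4.3] g58.8
off t20.4 [0.416  0.2958 0.1541] w0.0854 F [-1.1 -0.9 -0.7] g0.0
{'c': array([0.3508, 0.3011]), 'L': 0.0701, 'W': 0.0139, 'a': 1.498, 'z': 0.0757, 'n': 117}
{'c': array([0.4169, 0.2957]), 'L': 0.0689, 'W': 0.0136, 'a': 1.497, 'z': 0.0762, 'n': 88}
{'c': array([0.4904, 0.3522]), 'L': 0.0173, 'W': 0.006, 'a': 0.415, 'z': 0.0746, 'n': 20}
```

View pics/s1c.png

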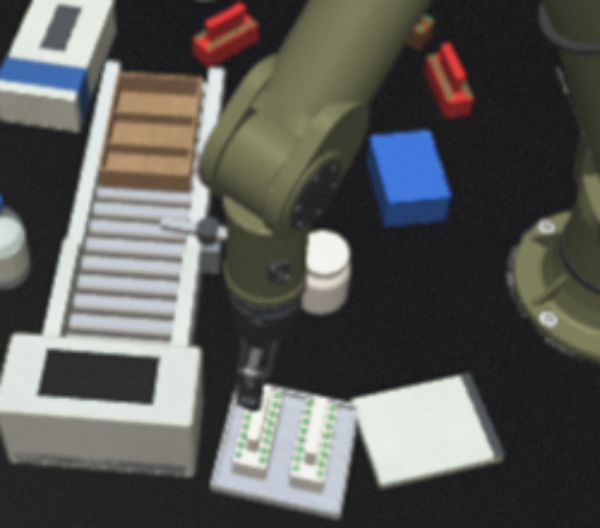

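Both finished racks stand side by side in the tray at crop px (250,440) and (312,455). Now the fresh racks, measuring the carton between placings.

```bash
cat >> h.py <<'E'
def carton(go=True):
    if go: ctrl.movep([.60,-.08,.34],Q0);ctrl.pause(.15)
    im,P=shot('wrist');r=rects(P,.070,.080,(.53,.73,-.25,.05),s=.003,minn=200)[0]
    f=[q for q in rects(P,.098,.118,(.53,.73,-.25,.05)) if q['L']>.05]
    y=r['a']%np.pi;print('carton',r,'yaw',round(y-np.pi/2,3),'fins',[(q['c'],q['a'],q['z']) for q in f])
    return r['c'],y-np.pi/2
E
python3 - <<'E'
from h import *
c,y=np.array([.6295,-.1223]),.078
pick((.4195,-.083),.485,0)
place(c+.060*np.array([-np.sin(y),np.cos(y)]),y,.040)
carton()
E
```

```text
seen {'c': array([ 0.4191, -0.0833]), 'L': 0.0701, 'W': 0.0133, 'a': 0.489, 'z': 0.07, 'n': 744}
down t23.5 [ 0.4199 -0.0834  0.0309] w0.0857 F [-0.1  0.4  0.8] g0.0
shut t23.8 [ 0.4198 -0.0835  0.0311] w0.0693 F [-0.6  1.1  7.8] g55.2
up t24.4 [ 0.4185 -0.0835  0.1496] w0.0693 F [ 0.1  0.5 -2.4] g57.4
placed t26.4 [ 0.6251 -0.0626  0.0714] w0.0694 F [ 0.2 -0.2 -2.8] g57.3
off t27.3 [ 0.6247 -0.0625  0.1903] w0.0852 F [-0.7  1.  -0.6] g0.0
carton {'c': array([ 0.6291, -0.1228]), 'L': 0.1849, 'W': 0.1253, 'a': -1.492, 'z': 0.0761, 'n': 2716} yaw 0.079 fins [(array([ 0.6248, -0.063 ]), 0.078, 0.1099)]
```

Run:
```python
from h import *
c,y=np.array([.6293,-.1227]),.079
pick((.4116,-.2276),-.185,0)
place(c,y,.040)
c,y=carton()
pick((.417,-.357),.275,0)
place(c-.060*np.array([-np.sin(y),np.cos(y)]),y,.040)
carton()
```

```text
seen {'c': array([ 0.4116, -0.2279]), 'L': 0.0691, 'W': 0.0139, 'a': -0.192, 'z': 0.0699, 'n': 780}
down t30.8 [ 0.4123 -0.2283  0.0309] w0.0852 F [-0.2 -0.3 -0.4] g0.0
shut t31.1 [ 0.4123 -0.2283  0.0312] w0.0691 F [-0.7 -1.   6.6] g55.7
up t31.7 [ 0.411  -0.2278  0.1495] w0.0692 F [ 0.3 -1.1 -2.4] g57.4
placed t33.8 [ 0.6295 -0.123   0.0714] w0.0691 F [-1.2  0.7 -1.7] g57.2
off t34.8 [ 0.6292 -0.1227  0.1904] w0.0854 F [-1.5  0.3 -1. ] g0.0
carton {'c': array([ 0.6292, -0.1228]), 'L': 0.1849, 'W': 0.1253, 'a': -1.492, 'z': 0.0762, 'n': 3697} yaw 0.079 fins [(array([ 0.6247, -0.0632]), 0.074, 0.1098), (array([ 0.6293, -0.1227]), 0.082, 0.1098)]
seen {'c': array([ 0.4169, -0.3573]), 'L': 0.069, 'W': 0.0146, 'a': 0.27, 'z': 0.0699, 'n': 769}
down t38.5 [ 0.4175 -0.3578  0.031 ] w0.0856 F [-0.5 -0.6  0.2] g0.0
shut t38.8 [ 0.4175 -0.3579  0.0313] w0.0690 F [-0.1  0.8  6.6] g57.4
up t39.4 [ 0.4162 -0.3569  0.1492] w0.0693 F [-0.6  0.2 -3.1] g57.4
placed t41.7 [ 0.6341 -0.183   0.0714] w0.0691 F [-0.8 -0.2 -0.1] g57.4
off t42.6 [ 0.6339 -0.1826  0.1904] w0.0856 F [-0.5  0.2  0.2] g0.0
carton {'c': array([ 0.6292, -0.1233]), 'L': 0.1851, 'W': 0.1253, 'a': -1.491, 'z': 0.0762, 'n': 4639} yaw 0.08 fins [(array([ 0.6247, -0.0635]), 0.078, 0.1098), (array([ 0.6292, -0.1232]), 0.078, 0.1098), (array([ 0.6335, -0.1819]), 0.076, 0.1095)]
```

All three racks are in their compartments. Next, swing the lever clear.

```bash
cat >> h.py <<'E'
PIV=st(-.095,.048)
def post(th,r=.07): b=np.pi+PSI-th;return PIV+r*np.array([np.cos(b),np.sin(b)])
def see_post(exp):
    im,P=shot('wrist');L=rects(P,.118,.135,(exp[0]-.06,exp[0]+.06,exp[1]-.06,exp[1]+.06),minn=20)
    r=near([r for r in L if r['L']<.025],exp);print('post',r)
    if r is not None:
        v=r['c']-PIV;print('  radius',round(float(np.hypot(*v)),4),'theta',round(float((np.pi+PSI-np.arctan2(v[1],v[0])+np.pi)%(2*np.pi)-np.pi),3))
    return r
def swing(th0,th1,z=.094):
    for th in np.linspace(th0,th1,max(2,int(abs(th1-th0)/.1)+1))[1:]:
        ctrl.movel([*post(th),z],max_speed=.08)
        f=get_state()['contact_force']
        if np.hypot(f[0],f[1])>25: break
    info('swing th %.3f'%th)
E
python3 - <<'E'
from h import *
e=np.array([.4505,.0495]);a=best_yaw([*e,.1],PSI+np.pi/2);print('yaw',a)
ctrl.movep([*e,.30],quat(a));ctrl.pause(.15);r=see_post(e);e=r['c']
ctrl.movep([*e,.18],quat(a));ctrl.movel([*e,.094],max_speed=.12);info('down');ctrl.close_gripper(30);info('shut')
v=e-PIV;th0=np.pi+PSI-np.arctan2(v[1],v[0]);th0=(th0+np.pi)%(2*np.pi)-np.pi
swing(th0,1.41)
E
```

```text
yaw 1.6427963267948966
post {'c': array([0.4501, 0.0499]), 'L': 0.0152, 'W': 0.0147, 'a': 0.055, 'z': 0.127, 'n': 170}
  radius 0.0709 theta 0.148
down t46.4 [0.4508 0.0501 0.0949] w0.0856 F [-0.4 -0.   0.1] g0.0
shut t47.0 [0.4501 0.0499 0.0942] w0.0153 F [-2.  -0.5  3.9] g29.2
swing th 1.410 t50.0 [0.5046 0.1128 0.0939] w0.0150 F [-1.1 -2.7 -5.5] g29.7
```

Run:
```python
from h import *
for th in(1.44,1.47,1.50,1.53):
    ctrl.movel([*post(th),.094],max_speed=.03);ctrl.pause(.2);info('th %.2f'%th)
    if np.hypot(*get_state()['contact_force'][:2])>9:break
ctrl.ungrasp();p=get_state()['tcp_pos'];ctrl.movel([p[0],p[1],.30],max_speed=.25);ctrl.pause(.15)
see_post(post(1.4))
c,y=carton()
v=c-ORG;print('carton station',v@XD,v@YD)
```

```text
th 1.44 t50.5 [0.5057 0.1132 0.0939] w0.0151 F [-3.9 -2.9 -2.5] g29.9
th 1.47 t50.9 [0.5078 0.1137 0.0939] w0.0152 F [-3.8 -3.1 -2.6] g29.9
th 1.50 t51.4 [0.5092 0.114  0.0938] w0.0153 F [-6.  -2.7 -0.1] g30.1
th 1.53 t51.8 [0.5093 0.114  0.0937] w0.0152 F [-12.   -3.1   4.8] g30.6
post {'c': array([0.5027, 0.1129]), 'L': 0.015, 'W': 0.0145, 'a': 0.053, 'z': 0.1269, 'n': 168}
  radius 0.0707 theta 1.384
carton {'c': array([ 0.6291, -0.1232]), 'L': 0.1852, 'W': 0.1254, 'a': -1.494, 'z': 0.0762, 'n': 4569} yaw 0.077 fins [(array([ 0.6248, -0.0634]), 0.075, 0.1098), (array([ 0.6295, -0.1231]), 0.069, 0.1096), (array([ 0.6339, -0.1816]), 0.072, 0.1095)]
carton station 0.000959311818361919 -0.12709830730908714
```

Run:
```python
from h import *
b=np.pi+PSI-1.39;t=np.array([np.sin(b),-np.cos(b)]);e=np.array([.5027,.1129]);a=1.6428
ctrl.close_gripper(30)
s=e-.045*t;ctrl.movep([*s,.16],quat(a));ctrl.movel([*s,.098],max_speed=.15)
for d in np.arange(.022,.006,-.0015):
    ctrl.movel([*(e-d*t),.098],max_speed=.04);ctrl.pause(.1);f=get_state()['contact_force'];print(round(d,4),np.round(f,1),np.round(get_state()['tcp_pos'],4))
    if np.hypot(f[0],f[1])>14:break
ctrl.movel([*s,.098],max_speed=.1);ctrl.ungrasp();ctrl.movel([*s,.3],max_speed=.25);ctrl.pause(.15);see_post(e)
```

```text
0.022 [ 0.4 -0.3  0.1] [0.4811 0.1073 0.0979]
0.0205 [-0.1 -0.1 -0.5] [0.4828 0.1078 0.098 ]
0.019 [-0.3  1.1  0.3] [0.4843 0.1081 0.098 ]
0.0175 [-5.   0.4  2. ] [0.4849 0.1083 0.0978]
0.016 [-8.4 -0.6  6.2] [0.4849 0.1084 0.0977]
0.0145 [-12.9  -1.3   7.7] [0.485  0.1085 0.0975]
0.013 [-15.3  -1.9  10.6] [0.485  0.1086 0.0973]
post {'c': array([0.5031, 0.1131]), 'L': 0.0156, 'W': 0.0142, 'a': 0.058, 'z': 0.1267, 'n': 157}
  radius 0.0708 theta 1.39
```

Pushing on the post again moved it no further, so the lever is at its hard stop. Now push the carton home.

Run:
```python
from h import *
Z=.047;a=best_yaw([*st(0,-.2),Z],PSI);print('yaw',a)
ctrl.movep([*st(.001,-.256),.20],quat(a));ctrl.movel([*st(.001,-.256),Z],max_speed=.15);info('down')
ctrl.movel([*st(.001,-.234),Z],max_speed=.03);info('touch')
for y in(-.13,-.04,.03):
    ctrl.movel([*st(.0,y),Z],max_speed=.06);info('y%.3f'%y)
    if np.linalg.norm(get_state()['contact_force'])>20: raise SystemExit('force')
y=.03
while y<.062:
    y+=.002;ctrl.movel([*st(0,y),Z],max_speed=.02);ctrl.pause(.1);f=get_state()['contact_force'];v=get_state()['tcp_pos'][:2]-ORG
    print(round(y,3),np.round(f,1),np.round([v@XD,v@YD],4))
    if np.dot(f[:2],YD)<-12:break
```

```text
yaw 0.072
down t65.4 [ 0.6391 -0.252   0.0481] w0.0854 F [-0.9 -0.3  0.8] g0.0
touch t66.3 [ 0.6368 -0.2301  0.047 ] w0.0857 F [ 0.7 -0.6 -0.1] g0.0
y-0.130 t68.2 [ 0.628  -0.1264  0.0469] w0.0848 F [-0.3  0.3  0.1] g0.0
y-0.040 t69.8 [ 0.6221 -0.0367  0.047 ] w0.0855 F [ 0.  -0.7 -0.3] g0.0
y0.030 t71.1 [0.6167 0.033  0.0469] w0.0853 F [-0.9  0.5  0.8] g0.0
0.032 [0.  0.4 0.1] [-0.     0.032]
0.034 [-0.3  0.6 -0. ] [0.     0.0342]
0.036 [-1. -0. -0.] [0.     0.0362]
0.038 [0.1 0.2 1.3] [-0.      0.0382]
0.04 [-0.6 -0.8  0.2] [-0.      0.0402]
0.042 [-0.5 -0.3  0.8] [0.     0.0422]
0.044 [-0.4  0.8 -0.1] [0.     0.0442]
0.046 [0.3 0.1 0.3] [-0.      0.0462]
0.048 [ 0.2 -0.1  0.9] [-0.      0.0482]
0.05 [ 0.4 -0.4  0.3] [0.     0.0502]
0.052 [ 0.2 -6.   2.6] [-0.0003  0.0508]
0.054 [-1.5 -9.1  2.1] [-0.0008  0.0511]
0.056 [ -2.2 -13.1   2.8] [-0.0008  0.0511]
```

Run:
```python
from h import *
ctrl.movel([*st(0,.03),.047],max_speed=.05);ctrl.movel([*st(0,.03),.30],max_speed=.25)
e=post(1.39);a=best_yaw([*e,.1],PSI+np.pi/2)
ctrl.movep([.56,.16,.34],Q0);ctrl.pause(.2);im,P=shot('wrist');cv2.imwrite('pics/w3.png',cv2.resize(im,(700,525)))
r=rects(P,.074,.0785,(.54,.69,.04,.27),s=.003,minn=100);print(r[:2])
print([q for q in rects(P,.098,.118,(.53,.69,.03,.27)) if q['L']>.05])
r=see_post(e)
```

```text
[{'c': array([0.6193, 0.1642]), 'L': 0.1983, 'W': 0.1477, 'a': -1.501, 'z': 0.0762, 'n': 4155}]
[{'c': array([0.6044, 0.2164]), 'L': 0.0691, 'W': 0.0143, 'a': 0.072, 'z': 0.11, 'n': 680}, {'c': array([0.6084, 0.1565]), 'L': 0.0692, 'W': 0.0143, 'a': 0.076, 'z': 0.1098, 'n': 637}, {'c': array([0.6126, 0.0978]), 'L': 0.069, 'W': 0.0143, 'a': 0.069, 'z': 0.1097, 'n': 606}, {'c': array([0.6097, 0.2625]), 'L': 0.1592, 'W': 0.0011, 'a': 0.064, 'z': 0.1083, 'n': 111}]
post {'c': array([0.5035, 0.1138]), 'L': 0.0153, 'W': 0.0146, 'a': 0.379, 'z': 0.1267, 'n': 128}
  radius 0.0714 theta 1.398
```

View pics/w3.png

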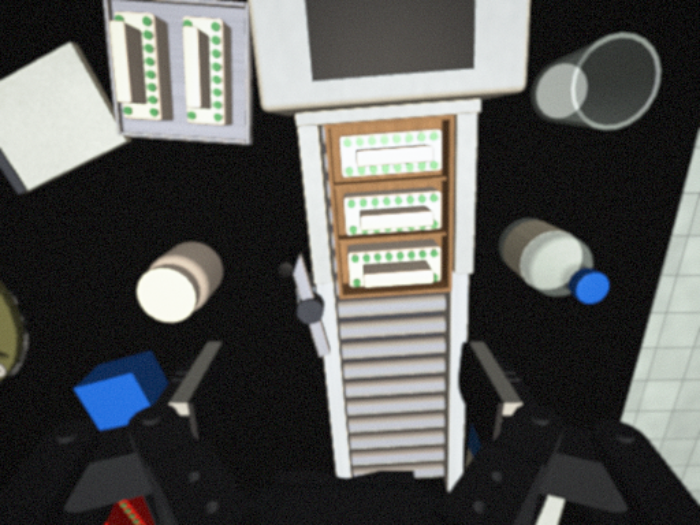

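The carton is home, with racks at px (390,155), (392,213) and (394,267), and the lever lies along the rail. Now lock it.

Run:
```python
from h import *
e=np.array([.5032,.1132]);a=best_yaw([*e,.1],PSI+np.pi/2)
ctrl.movep([*e,.20],quat(a));ctrl.movel([*e,.094],max_speed=.12);info('down');ctrl.close_gripper(30);info('shut')
swing(1.39,0.03)
for th in np.arange(.01,-.14,-.02):
    ctrl.movel([*post(th),.094],max_speed=.03);ctrl.pause(.15);info('th %.2f'%th)
    if np.hypot(*get_state()['contact_force'][:2])>14:break
ctrl.movel([*get_state()['tcp_pos'][:2],.094],max_speed=.03)
ctrl.ungrasp();p=get_state()['tcp_pos'];ctrl.movel([p[0],p[1],.30],max_speed=.25);ctrl.pause(.15);see_post(post(0))
ctrl.movep([.53,.16,.36],Q0);ctrl.pause(.2);im,P=shot('wrist');cv2.imwrite('pics/w4.png',cv2.resize(im,(700,525)))
print([q for q in rects(P,.098,.118,(.53,.69,.03,.25)) if q['L']>.05]);see_post(post(0))
```

```text
down t80.8 [0.5036 0.1134 0.0946] w0.0854 F [ 0.2 -0.7  0.1] g0.0
shut t81.5 [0.5032 0.1135 0.0942] w0.0150 F [-0.9 -0.   3.5] g29.3
swing th 0.030 t84.7 [0.448  0.0413 0.0937] w0.0155 F [-8.2  1.8  7.6] g31.1
th 0.01 t85.1 [0.4481 0.0406 0.0937] w0.0151 F [-8.   4.   6.7] g31.1
th -0.01 t85.5 [0.4481 0.0401 0.0937] w0.0154 F [-8.3  7.1  6.1] g31.2
th -0.03 t85.9 [0.4481 0.0401 0.0937] w0.0150 F [-9.6 11.2  6.5] g31.3
post {'c': array([0.45  , 0.0405]), 'L': 0.0151, 'W': 0.0149, 'a': -1.128, 'z': 0.127, 'n': 167}
  radius 0.0709 theta 0.015
[{'c': array([0.6047, 0.2165]), 'L': 0.0696, 'W': 0.0143, 'a': 0.069, 'z': 0.1099, 'n': 614}, {'c': array([0.6086, 0.1566]), 'L': 0.0695, 'W': 0.0146, 'a': 0.071, 'z': 0.1099, 'n': 588}, {'c': array([0.6126, 0.0974]), 'L': 0.0695, 'W': 0.0148, 'a': 0.065, 'z': 0.1096, 'n': 561}]
post {'c': array([0.4508, 0.0408]), 'L': 0.015, 'W': 0.0147, 'a': -1.499, 'z': 0.1266, 'n': 105}
  radius 0.0701 theta 0.019
```

View pics/w4.png

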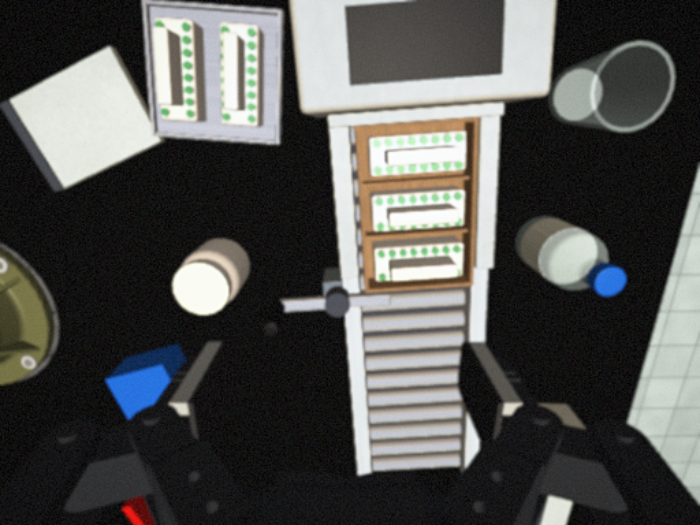

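The nose now lies across behind the carton at px (360,300). A firm push will confirm the lever is at its stop.

Run:
```python
from h import *
e=np.array([.4504,.0406]);t=-YD;a=best_yaw([.45,.08,.1],PSI)
ctrl.close_gripper(30);s=e-.04*t
ctrl.movep([*s,.18],quat(a));ctrl.movel([*s,.103],max_speed=.15)
for d in np.arange(.022,.004,-.0015):
    ctrl.movel([*(e-d*t),.103],max_speed=.04);ctrl.pause(.1);f=get_state()['contact_force'];print(round(d,4),np.round(f,1),np.round(get_state()['tcp_pos'],4))
    if np.hypot(f[0],f[1])>15:break
ctrl.movel([*s,.103],max_speed=.1);ctrl.movel([*s,.3],max_speed=.25);ctrl.ungrasp()
ctrl.movep([.53,.16,.36],Q0);ctrl.pause(.2);im,P=shot('wrist')
print([(q['c'],q['a'],q['z']) for q in rects(P,.098,.118,(.53,.69,.03,.25)) if q['L']>.05],[(q['c'],q['a'],q['z']) for q in rects(P,.066,.08,(.32,.45,.2,.4)) if q['L']>.05]);see_post(post(0));info()
```

```text
0.022 [-0.8 -0.5  0.1] [0.4488 0.0627 0.103 ]
0.0205 [ 0.8 -0.3  0.2] [0.4489 0.0611 0.103 ]
0.019 [-0.2 -0.4 -0.1] [0.449  0.0596 0.103 ]
0.0175 [-0.5  5.3 -0.2] [0.449  0.0593 0.103 ]
0.016 [-1.5 10.5  0.5] [0.449  0.0591 0.103 ]
0.0145 [-3.1 14.2 -0.4] [0.4491 0.059  0.1031]
0.013 [-3.  18.1 -0.4] [0.4491 0.0589 0.1031]
[(array([0.6048, 0.2165]), 0.073, 0.1099), (array([0.609 , 0.1565]), 0.071, 0.1098), (array([0.6129, 0.0979]), 0.069, 0.1098)] [(array([0.3503, 0.3001]), 1.499, 0.0739), (array([0.4171, 0.2952]), 1.48, 0.074)]
post {'c': array([0.4505, 0.0407]), 'L': 0.0151, 'W': 0.0148, 'a': -0.671, 'z': 0.1265, 'n': 110}
  radius 0.0704 theta 0.017
 t98.1 [0.5296 0.1592 0.36  ] w0.0851 F [-0.6  0.2 -0.1] g0.0
```

```bash
python3 -c "
from station import ticket
print(ticket.close_job())"
```

```text
the job is handed in; nothing more can be done
None
```

I handed the job in at about 98 s of the 208 s limit: both finished racks stand in the tray, all three fresh racks are in the carton, the carton is home against the stop, and the lever is locked behind it at its hard stop.

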